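# Check the teeth of a pricking iron under a hand lens

### The arm

A 6-joint arm with a two-finger parallel gripper is mounted at the origin on the work surface; the furniture and walls round the work are solid. World frame = base frame: x ahead of the robot, y to its left, z up, the work surface at z = 0. Lengths are in m, angles in rad, forces in N, time in s.
With the tool pointing down it reaches from about 0.375 to 0.975 m from the base axis. Payload 3.8 kg.
Tool frame: the origin (TCP) lies midway between the tips of the shut fingers; the grasp point (between the pads) lies 19 mm behind it; z points along the fingers, y is the line along which they close (so a half turn about z gives the same grasp; the last joint's range is limited). The gripper opens to 85 mm and grips with 20 to 120 N. Pads are 22 mm wide; open, the fingers measure 114 mm over their backs; the gripper's body (76 mm by 85 mm) begins 54 mm behind the grasp point. The pads swing forward as they close: fully open they stand 13 mm farther back than shut.
Start: joints at [1.114, 0.264, 1.604, -0, 1.274, -0.037], TCP at [0.275, 0.616, 0.231] pointing down, gripper open.
Joint ranges: [-2.63, 2.63], [-0.94, 2.18], [0.31, 2.57], [-1.31, 4.45], [0, 2.66], [-2.55, 2.55]. Speed limits (rad/s): [2.57, 2.57, 3.14, 3.14, 3.14, 3.14].

### API

Orientations are given as a rotation vector (axis times angle).
In Python, from workcell import status, read_camera, workorder, masks_of gives the robot as it stands.
- The arm moves only by the tool drive_tool, never from a script. Its argument "rows" is a list of rows, each a list of 7 numbers: the turn, a rotation vector about the tool's x, y, z in degrees, then the shift along the tool's x, y, z in m, then the opening, from 0 (shut) to 1 (fully open). In form: [[ax, ay, az, tx, ty, tz, claw], ...]. A call has 1 to 8 rows; each row shifts and turns the commanded pose from where the row before left it, along the tool's axes as they then stand; what a row does not reach is not made up. A row lasts 1/12 s, in which the tool goes at most 41.7 mm and 7.16 degrees, less where a joint would pass 70% of its speed; a pose out of reach is approached as far as the arm can. A call is refused whole if a number of a shift passes 0.0417 or a number of a turn 7.16, either way. A call with a gripper value outside its range is refused whole. The fingers move at their own pace and stop on an object; "force" is the grip in N (left out, the last holds). Time passes only in rows, so rows that do not move let the fingers close. It gives the time, the measured TCP pose, the force, the opening and the grip force at its end, in the units of the state.
- status.read_state(): the state, without advancing time (a new reading comes with each control period).
- read_camera(name): name is "side" or "top"; returns a dict with "color" (480x640x3 uint8, red, green, blue), "intrinsics" (3x3 intrinsics, pixels), "world_from_camera" (4x4, takes a point from camera to world coordinates). Camera axes: x right, y up, looking along -z (the intrinsics and any distortion apply to the point x, -y, -z); pixel columns grow to the right and rows downward; lengths in m; the calibration is good to about 2 mm. A picture is of the moment at which its call begins. There is no depth.
- workorder.finish_job(): hands the job in; it is judged then, once.
Trained networks look in a picture, given as the dict that the camera call returned (one of the last four; its "shot" number tells which), for a name from the list of things; names that differ only in an ending like _2 or _b are one class to them, and where a whole thing is asked for, a point or a joint stands for the part that bears it (a point fixed in the world has none). Each returns a list of dicts, best first, with "score" (0 to 1); they miss things now and then, are a little off and sometimes report something else, mostly with a low value. They report only what shows in the picture. A call takes as long as a camera call.
- masks_of(picture, name): "mask" (480x640 bool, what is visible of it) and "bbox" ([left, top, right, bottom] in pixels, round what is visible of it).
The state is a dict: "time": time; "q": joint angles; "joint_vel": joint speeds; "joint_torque": joint torques, N m; "tool_pos": TCP position; "tcp_rot": TCP orientation; "wrist_force": force on the tool from outside, world axes, zero at the start; "torque": the same for the moment, N m; "width": opening from 0.0 (shut) to 1.0 (fully open); "grip_force": force on a finger pad.
Only numpy, scipy, OpenCV 4.12 (cv2) and the standard library are available. Lean on these libraries where they do the work, as an engineer would, in place of code of your own. Each camera call takes 0.05 s, during which the arm holds its last target. There are 200 camera calls.

### The job

Check the pricking iron's teeth: press the green plunger of the light stage's timer all the way down to its stop so the light runs, and let go of it. Then pick up the hand lens and hold it over the teeth of the iron, level, with the lens centred above the teeth and at the height of the red collar on the focus post. Finish while still holding the lens steady there, touching nothing with it, and leave the iron and the other things on the table where they lie.

Things in the scene. Friction and masses are not known exactly. Their poses are not given: they have to be found in the camera images.
- light_stage: Fixed inspection light stage: flat grey case 150 x 210 x 20 mm (its x, y, z), white window in its top face. Origin: centre of its underside, z up; its front (-x) faces the robot within 0.25 rad. In its frame the timer plunger stands at (38, 82) mm and the focus post, a steel rod of 8 mm diameter ending 100 mm above the table, at (52, -80) mm.
- timer_plunger (a joint): Travel of the timer's green plunger in m: 0 = up (light off), 0.012 = down at its stop. Air-damped: resists with about 80 N per m/s of pressing speed (2.4 N at 30 mm/s), its return spring is very weak. Let go, it creeps up for more than a minute (about 5 mm still down after 45 s); the light is on while it is down.
- timer_top (a point): Top centre of the green mushroom head of the plunger (30 mm diameter, 13 mm high), 66 mm above the table when up, on a black round body of 39 mm diameter that ends 40 mm above the table. The point moves with the head.
- focus_mark (a point): Centre of the red collar (18 mm diameter, 8 mm high) clamped round the focus post; its height, 68 to 88 mm above the table, is the height at which the lens centre is in focus over the teeth. It does not slide under light touch.
- iron: Black four-tooth pricking iron, 109 x 16 x 12 mm, lying loose on the white window. Origin: centre of its underside; its x axis points along the tool to the teeth.
- iron_teeth (a point): The teeth of the iron: 48 mm from its origin along its x axis, 6 mm above the window.
- loupe: Hand lens lying flat and loose on the table, 70 to 120 g, 159 mm long: steel ring, 64 mm outer diameter, 10 mm high, with a clear lens; flat-sided black handle 82 x 15 x 16 mm. Origin: on the underside below the lens centre. The handle lies along its -x axis, 45 to 127 mm from the lens axis; z is the lens axis (up), vertical when level.
- lens (a point): Centre of the lens, 5 mm above the loupe's underside.
- loupe_grip (a point): Good place to grip: middle of the handle's height (8 mm above the underside), 72 mm from the lens axis along the loupe's -x axis, near the centre of mass. The handle is 15 mm wide (along the loupe's y) and 16 mm high here.
- wax: Yellow-brown beeswax puck, 51 mm diameter, 17 mm high, loose; lies beside the stage, on the other side from the hand lens. Origin: centre of its underside.
- spool: Spool of brown waxed thread standing on its flange, about 41 mm diameter, 52 mm high, loose, behind the stage on the right. Origin on its underside.

How it is judged:
By the outcome, as a careful person would: the job done as asked, in the order asked, and still so for the second after the job is handed in, while the arm keeps its last pose, push and grip.
It also fails if it takes over 45 s, if anything falls off the work surface, if the arm or the gripper's body presses on something with over 40 N, if the wrist force passes 120 N, or if a joint passes its speed limit or range.

## Working session

There is one attempt and no reset: what is moved stays moved. The work goes in short steps, Python scripts to look and compute and a tool call to move; the robot and the scene stay as the last step left them, time stands still between calls to the robot, and variables do not carry over. Pictures are saved under pics/ and viewed, at most 10 in all, crops included, and the job is handed in when it is done.

Besides the shell and the picture viewer there is one more tool, called as a command line: name --pt "numbers of a row" for each row, then --argument value for the rest. drive_tool: Moves the arm, as the interface text tells. Its arguments: {"type":"object","properties":{"rows":{"type":"array"},"force":{"type":"number"}},"required":["rows"]}

```bash
mkdir -p pics; ls; cat > h.py <<'E'
import numpy as np, cv2
from scipy.spatial.transform import Rotation as R
from workcell import status, read_camera, workorder, masks_of
def ray(p,uv):
    K=np.array(p["intrinsics"]);T=np.array(p["world_from_camera"])
    u,v=uv; d=np.array([(u-K[0,2])/K[0,0],-(v-K[1,2])/K[1,1],-1.])
    return T[:3,3],T[:3,:3]@d
def at_z(p,uv,z):
    o,d=ray(p,uv); return o+d*(z-o[2])/d[2]
def proj(p,X):
    K=np.array(p["intrinsics"]);T=np.array(p["world_from_camera"])
    c=T[:3,:3].T@(np.array(X)-T[:3,3]); c=np.array([c[0],-c[1],-c[2]]); q=K@c
    return q[:2]/q[2]
E
python3 - <<'E'
from h import *
s=status.read_state();print(s)
for n in ["top","side"]:
    p=read_camera(n);cv2.imwrite(f"pics/{n}0.png",p["color"][:,:,::-1])
    print(n,{k:v for k,v in p.items() if k!="color"})
    for t in ["light_stage","timer_plunger","focus_mark","iron","iron_teeth","loupe","wax","spool"]:
        for m in masks_of(p,t)[:2]:
            M=m["mask"];ys,xs=np.nonzero(M);r=cv2.minAreaRect(np.c_[xs,ys].astype(np.float32))
            print(t,round(m["score"],2),m["bbox"],len(xs),np.round(r[0],1),np.round(r[1],1),round(r[2],1))
E
```

```text
pics
{'time': 0.0, 'q': array([ 1.11413175e+00,  2.64759656e-01,  1.60540312e+00, -4.66519694e-06,
        1.27372992e+00, -3.68979067e-02]), 'joint_vel': array([-2.85338201e-04,  3.90697541e-05, -7.24771556e-04,  4.05045744e-04,
       -4.78001728e-04,  5.48549713e-05]), 'joint_torque': array([ 6.62468519e-04, -5.15117168e+01, -3.67319655e+01, -1.27197031e-04,
        1.28788326e-02,  1.25079202e-05]), 'tool_pos': array([0.27476248, 0.61571897, 0.22994195]), 'tcp_rot': array([-0.65441895, -3.07210435,  0.00350452]), 'wrist_force': array([-0.42119269, -0.31572572, -0.12480126]), 'torque': array([-0.01503677, -0.03097662,  0.04251045]), 'grip_force': 0.0, 'width': 0.9998673522021511}
top {'intrinsics': array([[561.22000121,   0.        , 323.60510346],
       [  0.        , 561.22000121, 242.50728394],
       [  0.        ,   0.        ,   1.        ]]), 'world_from_camera': array([[ 0.01543231,  0.98450593, -0.17467088,  0.38212437],
       [-0.99987487,  0.0145874 , -0.00612008, -0.00185893],
       [-0.00347726,  0.17474347,  0.98460786,  1.19786213],
       [ 0.        ,  0.      
[... 1388 characters left out ...]
0.0] 73 [318.8 223.2] [8.5 9.2] 45.0
focus_mark 0.51 [354.8, 233.1, 362.4, 236.6] 34 [358.5 232.2] [3.7 9.2] 78.7
iron 0.62 [303.8, 244.7, 339.7, 251.3] 141 [322.4 247.7] [36.1  4.2] 15.6
iron 0.16 [352.8, 232.3, 365.2, 234.8] 56 [359.1 232.1] [ 5.6 10.4] 80.5
iron_teeth 0.5 [308.4, 245.2, 340.2, 251.7] 141 [323.4 248. ] [32.3  4.9] 15.3
loupe 0.81 [279.9, 309.4, 368.8, 335.9] 1073 [325.5 326. ] [22. 83.] 90.0
wax 0.67 [282.4, 315.0, 369.2, 338.2] 1090 [325. 326.] [22. 82.] 90.0
wax 0.42 [268.3, 218.9, 284.6, 230.7] 124 [275.  225.5] [ 9. 14.] 90.0
spool 0.59 [398.1, 277.2, 423.4, 311.9] 602 [408.6 291.6] [20.2 31.3] 2.7
spool 0.49 [283.9, 317.3, 367.6, 341.9] 1081 [325. 326.] [22. 82.] 90.0
```

```bash
python3 - <<'E'
import cv2,numpy as np
t=cv2.imread("pics/top0.png")[170:350,180:480];s=cv2.imread("pics/side0.png")[200:360,250:440]
cv2.imwrite("pics/c0.png",cv2.resize(t[:,:],(780,468),interpolation=cv2.INTER_CUBIC))
cv2.imwrite("pics/c1.png",cv2.resize(s,None,fx=3.6,fy=3.6,interpolation=cv2.INTER_CUBIC))
E
```

```text
(no output)
```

View pics/c0.png

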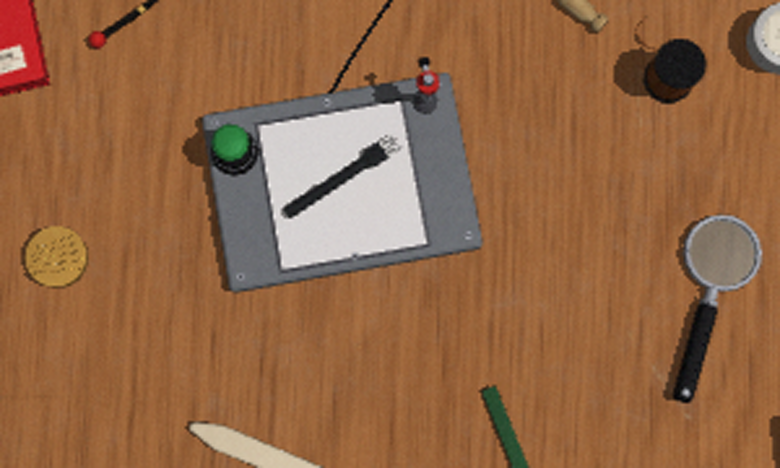

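View pics/c1.png

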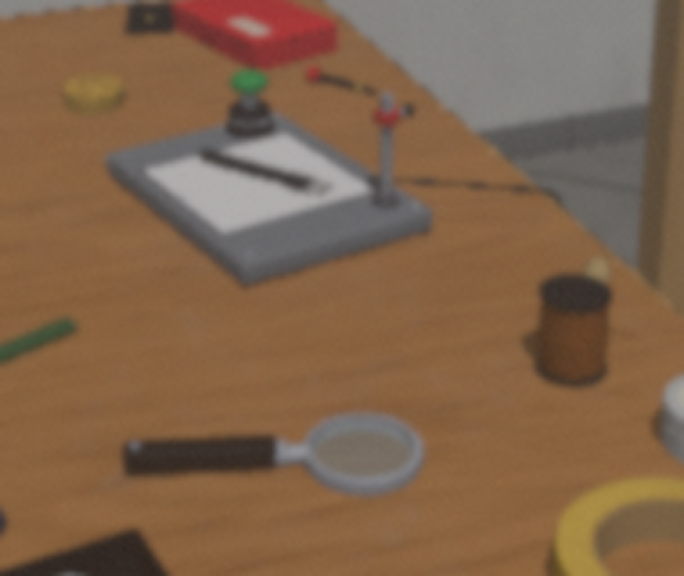

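The top crop (2.6x, offset 180,170) shows the stage with corners at (204,116), (447,73), (481,246) and (233,291). The green head is at (231,140), the collar at (428,82), the teeth at (390,144), the lens at (722,253) and the handle end at (684,396). In the side crop (3.6x, offset 250,200) the collar is at (387,117) and the teeth at about (318,186).

```bash
python3 - <<'E'
from h import *
from scipy.optimize import least_squares
T=read_camera("top");S=read_camera("side")
def cen(p,box,f):
    a=p["color"].astype(float);l,t,r,b=box;c=a[t:b,l:r];w=f(c);w=np.clip(w,0,None);w[w<25]=0
    y,x=np.mgrid[t:b,l:r];return np.array([(x*w).sum(),(y*w).sum()])/w.sum(),(w>0).sum()
red=lambda c:c[...,0]-np.maximum(c[...,1],c[...,2])-45
grn=lambda c:c[...,1]-np.maximum(c[...,0],c[...,2])
o=np.array([180,170]);
def tri(a,b):
    o1,d1=ray(T,a);o2,d2=ray(S,b);A=np.c_[d1,-d2];k=np.linalg.lstsq(A,o2-o1,rcond=None)[0]
    x,y=o1+k[0]*d1,o2+k[1]*d2;return (x+y)/2,np.linalg.norm(x-y)
# stage
cs=np.array([[204,116],[447,73],[481,246],[233,291]])/2.6+o-.3
W=np.array([at_z(T,c,.02)[:2] for c in cs]);L=np.array([[75,105],[75,-105],[-75,-105],[-75,105]])/1e3
f=lambda v:(np.array([[np.cos(v[2]),-np.sin(v[2])],[np.sin(v[2]),np.cos(v[2])]])@L.T).T+v[:2]-W
r=least_squares(lambda v:f(v).ravel(),[.4,0,0]);v=r.x;print("stage",v,np.abs(r.fun).max())
c,s=np.cos(v[2]),np.sin(v[2]);M=np.array([[c,-s],[s,c]])
print("plunger",M@[.038,.082]+v[:2],"post",M@[.052,-.08]+v[:2])
g1,n1=cen(T,(255,212,282,240),grn);g2,n2=cen(S,(308,212,330,235),grn);print("green",g1,n1,g2,n2,tri(g1,g2),at_z(T,g1,.062))
r1,n1=cen(T,(336,194,352,212),red);r2,n2=cen(S,(350,226,366,240),red);print("red",r1,n1,r2,n2,tri(r1,r2))
q=M@[.052,-.08]+v[:2]
for z in (.068,.073,.078,.083,.088):print(z,proj(T,[*q,z]),proj(S,[*q,z]))
for nm,P in (("teeth",(390,144)),("head",(372,156)),("tail",(288,212))):print(nm,at_z(T,np.array(P)/2.6+o-.3,.026))
print("teethtri",tri(np.array([390,144])/2.6+o-.3,np.array([320,187])/3.6+[250,200]-.36))
m=masks_of(T,"loupe")[0]["mask"];ys,xs=np.nonzero(m)
X=np.array([at_z(T,(x,y),.008)[:2] for x,y in zip(xs,ys)])
def lo(v):
    e=np.array([np.cos(v[2]),np.sin(v[2])]);return e
e0=X.mean(0);u,_,vt=np.linalg.svd(X-e0,full_matrices=False);p=(X-e0)@vt[0];print("loupe mean",e0,"axis",vt[0],p.min(),p.max())
lc=at_z(T,np.array([722,253])/2.6+o-.3,.009);he=at_z(T,np.array([684,398])/2.6+o-.3,.012);print("lens",lc,"handle end",he,np.linalg.norm((lc-he)[:2]))
m=masks_of(T,"iron")[0]["mask"];ys,xs=np.nonzero(m)
X=np.array([at_z(T,(x,y),.028)[:2] for x,y in zip(xs,ys)]);e0=X.mean(0);_,_,vt=np.linalg.svd(X-e0,full_matrices=False);p=(X-e0)@vt[0];print("iron",e0,vt[0],p.min(),p.max())
E
```

```text
stage [0.59799517 0.03247618 0.19525826] 0.002853988434828092
plunger [0.61936345 0.12029074] post [ 0.66452864 -0.0359146 ]
green [268.37273531 224.34069819] 156 [318.64713296 222.08443604] 39 (array([0.61931603, 0.1204964 , 0.05997929]), np.float64(0.0024165506227876777)) [0.62008951 0.12000748 0.062     ]
red [344.89644513 201.93083462] 41 [357.54037267 232.31677019] 6 (array([ 0.66410988, -0.03697681,  0.08385777]), np.float64(0.0008591923054756197))
0.068 [344.0608018  203.80913257] [357.63767053 238.12844231]
0.073 [344.13942999 203.22049306] [357.65624062 236.23117832]
0.078 [344.21873036 202.62682138] [357.674879   234.32693753]
0.083 [344.29871156 202.0280527 ] [357.69358605 232.41568138]
0.088 [344.37938241 201.42412111] [357.71236215 230.49737104]
teeth [ 0.62793463 -0.00698786  0.026     ]
head [0.61768221 0.0076158  0.026     ]
tail [0.5702205  0.07522081 0.026     ]
teethtri (array([ 0.62696968, -0.00673454,  0.02608622]), np.float64(0.0019207503626855389))
loupe mean [ 0.5174908  -0.27238543] axis [-0.956549    0.29157163] -0.06180336519835104 0.09923699238039918
lens [ 0.54418508 -0.28064647  0.009     ] handle end [ 0.42571289 -0.24632736  0.012     ] 0.12334285685520109
iron [0.59944398 0.03275613] [-0.5747117   0.81835595] -0.0462976373467533 0.05216034117450779
```

```bash
cat >> h.py <<'E'
def plan(xyz,xdir=None):
    "remaining shift along tool axes and turn (deg) to reach TCP xyz, tool down with tool x along xdir"
    s=status.read_state();Rm=R.from_rotvec(s["tcp_rot"]).as_matrix()
    X=Rm[:,0]*[1,1,0] if xdir is None else np.array([*xdir,0.]);X/=np.linalg.norm(X);Z=np.array([0,0,-1.])
    G=np.c_[X,np.cross(Z,X),Z]
    rv=R.from_matrix(Rm.T@G).as_rotvec(degrees=True)
    d=np.array(xyz)-s["tool_pos"]
    print("t",round(s["time"],2),"pos",s["tool_pos"].round(4),"F",s["wrist_force"].round(1),"w",round(s["width"],3),"grip",round(s["grip_force"],1))
    print("turn",rv.round(2),"shift now axes",(Rm.T@d).round(4),"shift after turn",(G.T@d).round(4),"n>=",round(np.linalg.norm(d)/.0417,1))
E
python3 -c "
from h import *
plan([.6195,.1205,.09],[-.96,.28])"
```

```text
t 1.1 pos [0.2751 0.6164 0.2313] F [-0.7 -0.   0.4] w 1.0 grip 0.0
turn [ 0.    0.   -7.79] shift now axes [-0.5166 -0.3125  0.1413] shift after turn [-0.4694 -0.3796  0.1413] n>= 14.9
```

drive_tool --pt "0 0 -3.9 0 0 0 0" --pt "0 0 -3.9 0 0 0 0" --pt "0 0 0 -0.0235 -0.019 0.003 0" --pt "0 0 0 -0.0235 -0.019 0.003 0" --pt "0 0 0 -0.0235 -0.019 0.003 0" --pt "0 0 0 -0.0235 -0.019 0.003 0" --pt "0 0 0 -0.0235 -0.019 0.003 0" --pt "0 0 0 -0.0235 -0.019 0.003 0" --force 40

```text
time: 1.77
tool_pos: [0.3792, 0.4663, 0.2133]
tcp_rot: [0.443, 3.11, 0.0]
wrist_force: [0.3, -0.4, -0.1]
width: -0.003
grip_force: 0.0
```

drive_tool --pt "0 0 0 -0.0235 -0.019 0.003 0" --pt "0 0 0 -0.0235 -0.019 0.003 0" --pt "0 0 0 -0.0235 -0.019 0.003 0" --pt "0 0 0 -0.0235 -0.019 0.003 0" --pt "0 0 0 -0.0235 -0.019 0.003 0" --pt "0 0 0 -0.0235 -0.019 0.003 0" --pt "0 0 0 -0.0235 -0.019 0.003 0" --pt "0 0 0 -0.0235 -0.019 0.003 0"

```text
time: 2.43
tool_pos: [0.5173, 0.2676, 0.1894]
tcp_rot: [0.444, 3.11, 0.001]
wrist_force: [-0.8, 0.7, 0.2]
width: -0.002
grip_force: 0.0
```

drive_tool --pt "0 0 0 -0.0235 -0.019 0.003 0" --pt "0 0 0 -0.0235 -0.019 0.003 0" --pt "0 0 0 -0.0235 -0.019 0.003 0" --pt "0 0 0 -0.0235 -0.019 0.003 0" --pt "0 0 0 0 0 0 0" --pt "0 0 0 0 0 0 0"

```text
time: 2.93
tool_pos: [0.5861, 0.1683, 0.177]
tcp_rot: [-0.449, -3.109, 0.0]
wrist_force: [0.1, 0.8, 0.1]
width: -0.002
grip_force: 0.0
```

```bash
python3 -c "
from h import *
plan([.6195,.1205,.072],[-.96,.28]);print(status.read_state()['q'])"
```

```text
t 2.93 pos [0.5861 0.1683 0.177 ] F [0.1 0.8 0.1] w -0.002 grip 0.0
turn [-0.01 -0.03 -0.17] shift now axes [-0.0456 -0.0363  0.105 ] shift after turn [-0.0455 -0.0365  0.105 ] n>= 2.9
[ 2.38628243e-01  1.81380942e-01  1.80662930e+00  1.86443148e-04
  1.15410917e+00 -1.04552686e+00]
```

drive_tool --pt "0 0 0 -0.0228 -0.0182 0.01 0" --pt "0 0 0 -0.0228 -0.0182 0.02 0" --pt "0 0 0 0 0 0.03 0" --pt "0 0 0 0 0 0.03 0" --pt "0 0 0 0 0 0.015 0" --pt "0 0 0 0 0 0 0"

```text
time: 3.43
tool_pos: [0.6148, 0.1224, 0.0674]
tcp_rot: [-0.442, -3.102, 0.003]
wrist_force: [-1.0, 0.3, 0.7]
width: -0.001
grip_force: 0.0
```

drive_tool --pt "0 0 0 0 0 0.0025 0" --pt "0 0 0 0 0 0.0025 0" --pt "0 0 0 0 0 0.0025 0" --pt "0 0 0 0 0 0.0025 0" --pt "0 0 0 0 0 0.0025 0" --pt "0 0 0 0 0 0.0025 0"

```text
time: 3.93
tool_pos: [0.6205, 0.1226, 0.0588]
tcp_rot: [0.444, 3.107, 0.002]
wrist_force: [1.6, 1.6, 2.7]
width: -0.001
grip_force: 1.4
```

drive_tool --pt "0 0 0 0 0 0.0025 0" --pt "0 0 0 0 0 0.0025 0" --pt "0 0 0 0 0 0.001 0" --pt "0 0 0 0 0 0.0 0"

```text
time: 4.27
tool_pos: [0.6203, 0.1223, 0.0533]
tcp_rot: [0.444, 3.108, 0.001]
wrist_force: [-1.2, 1.5, 11.3]
width: 0.0
grip_force: 5.4
```

drive_tool --pt "0 0 0 0 0 0.0008 0" --pt "0 0 0 0 0 0 0" --pt "0 0 0 0 0 0 0"

```text
time: 4.52
tool_pos: [0.6204, 0.1223, 0.0531]
tcp_rot: [0.444, 3.108, 0.002]
wrist_force: [-3.1, 0.8, 13.6]
width: -0.001
grip_force: 6.8
```

At the stop: 13.6 N static at z = 53 mm. Releasing it and moving towards the loupe.

drive_tool --pt "0 0 0 0 0 -0.005 0" --pt "0 0 0 0 0 -0.02 0" --pt "0 0 0 0 0 -0.035 0" --pt "0 0 0 0 0 -0.035 0" --pt "0 0 0 0 0 -0.03 0" --pt "0 0 0 0 0 0 0"

```text
time: 5.02
tool_pos: [0.6231, 0.1222, 0.183]
tcp_rot: [0.443, 3.099, 0.004]
wrist_force: [0.9, 0.8, 0.2]
width: 0.002
grip_force: 0.0
```

```bash
python3 - <<'E'
from h import *
from scipy.optimize import minimize
T=read_camera("top");S=read_camera("side")
cv2.imwrite("pics/t1.png",T["color"][:,:,::-1])
for m in masks_of(T,"timer_plunger")[:1]: print("pl",m["score"],m["bbox"])
# silhouette fit of the loupe: ring + neck + handle, projected at heights
tgt=masks_of(T,"loupe")[0]["mask"].astype(np.float32)
def sil(p,v,k=8):
    im=np.zeros((480*4,640*4),np.uint8);e=np.array([np.cos(v[2]),np.sin(v[2])]);n=np.array([-e[1],e[0]])
    def poly(pts,z):
        q=np.array([proj(p,[*(v[:2]+a*e+b*n),z]) for a,b in pts]);cv2.fillPoly(im,[np.round((q+.5)*4).astype(np.int32)],255)
    a=np.linspace(0,2*np.pi,60)
    for z in (0,.01): poly(np.c_[.032*np.cos(a),.032*np.sin(a)],z)
    poly([(-.03,.003),(-.046,.003),(-.046,-.003),(-.03,-.003)],.008)
    for z in (.0,.016): poly([(-.045,.0075),(-.127,.0075),(-.127,-.0075),(-.045,-.0075)],z)
    return cv2.resize(im,(640,480),interpolation=cv2.INTER_AREA)/255.
for p in (T,):
    r=minimize(lambda v:np.abs(sil(p,v)-tgt).sum(),[.5442,-.2806,-.283],method="Nelder-Mead",options=dict(initial_simplex=[[.5442,-.2806,-.283],[.549,-.2806,-.283],[.5442,-.276,-.283],[.5442,-.2806,-.23]]))
    print(r.x,r.fun,tgt.sum());v=r.x
e=np.array([np.cos(v[2]),np.sin(v[2])]);g=v[:2]-.072*e;print("grip",g)
print("side check lens",proj(S,[*v[:2],.009]),"handle end",proj(S,[*(v[:2]-.127*e),.012]))
plan([*g,.05],-e)
E
```

```text
pl 0.38 [439.7, 253.8, 471.1, 322.5]
[ 0.54428393 -0.28169269 -0.30223   ] 76.5921568627451 1094.0
grip [ 0.47554732 -0.2602619 ]
side check lens [351.05063775 323.97279839] handle end [284.18696527 325.11805749]
t 5.22 pos [0.6178 0.1215 0.1737] F [-0.5 -0.4  0.4] w 0.002 grip 0.0
turn [-0.09 -0.16  1.06] shift now axes [ 0.0293 -0.4061  0.1244] shift after turn [ 0.0221 -0.4068  0.1237] n>= 10.2
```

drive_tool --pt "0 0 1.06 0.002 -0.035 0 0.5" --pt "0 0 0 0.002 -0.0375 0 0.5" --pt "0 0 0 0.002 -0.0375 0 0.5" --pt "0 0 0 0.002 -0.0375 0 0.5" --pt "0 0 0 0.002 -0.0375 0 0.5" --pt "0 0 0 0.002 -0.0375 0 0.5" --pt "0 0 0 0.002 -0.0375 0 0.5" --pt "0 0 0 0.002 -0.0375 0 0.5"

```text
time: 5.88
tool_pos: [0.5132, -0.1585, 0.1728]
tcp_rot: [-0.472, -3.101, -0.001]
wrist_force: [1.3, -0.8, -0.4]
width: 0.5
grip_force: 0.0
```

drive_tool --pt "0 0 0 0.002 -0.036 0.01 0.5" --pt "0 0 0 0.002 -0.036 0.02 0.5" --pt "0 0 0 0.002 -0.036 0.03 0.5" --pt "0 0 0 0 0 0.03 0.5" --pt "0 0 0 0 0 0.03 0.5" --pt "0 0 0 0 0 0 0.5" --pt "0 0 0 0 0 0 0.5"

```text
time: 6.47
tool_pos: [0.4759, -0.2533, 0.0552]
tcp_rot: [-0.472, -3.097, -0.005]
wrist_force: [0.1, 0.6, 0.1]
width: 0.498
grip_force: 0.0
```

```bash
python3 -c "
from h import *
e=np.array([np.cos(-.302),np.sin(-.302)])
plan([.4755,-.2603,.004],-e)
S=read_camera('side');cv2.imwrite('pics/s2.png',cv2.resize(S['color'][230:370,220:420,::-1],None,fx=4,fy=4,interpolation=cv2.INTER_CUBIC))"
```

```text
t 6.47 pos [ 0.4759 -0.2533  0.0552] F [0.1 0.6 0.1] w 0.498 grip 0.0
turn [ 0.12 -0.5  -0.03] shift now axes [-0.0021 -0.0069  0.0512] shift after turn [-0.0017 -0.0068  0.0512] n>= 1.2
```

View pics/s2.png

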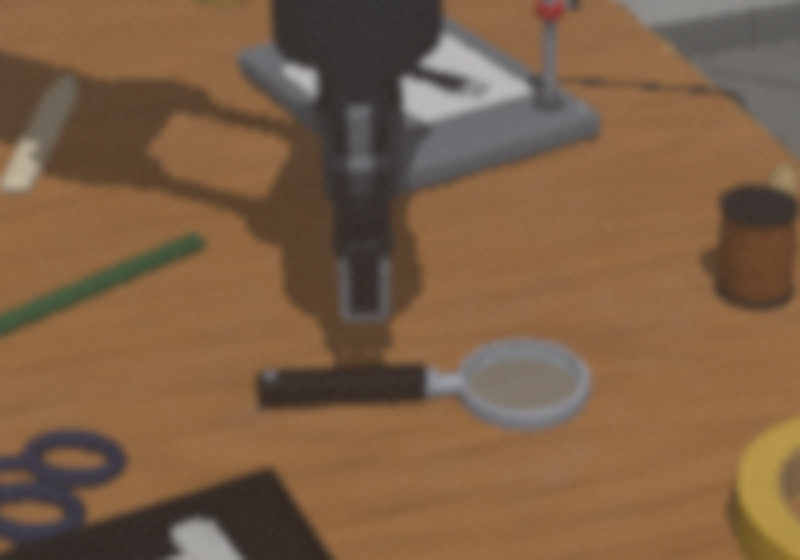

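The fingers (tips at about (365,318)) hover over the handle (260–430, row 388), and the loupe has not moved.

drive_tool --pt "0 0 0 -0.001 -0.0068 0 0.5" --pt "0 0 0 0 0 0.02 0.5" --pt "0 0 0 0 0 0.02 0.5" --pt "0 0 0 0 0 0.009 0.5" --pt "0 0 0 0 0 0 0.5" --pt "0 0 0 0 0 0 0.5"

```text
time: 7.02
tool_pos: [0.479, -0.2621, 0.0108]
tcp_rot: [0.472, 3.105, -0.001]
wrist_force: [-0.1, -0.6, -0.2]
width: 0.496
grip_force: 0.0
```

```bash
python3 -c "
from h import *
e=np.array([np.cos(-.302),np.sin(-.302)])
plan([.4755,-.2603,.004],-e)"
```

```text
t 7.02 pos [ 0.479  -0.2621  0.0108] F [-0.1 -0.6 -0.2] w 0.496 grip 0.0
turn [-0.02  0.05  0.02] shift now axes [0.0039 0.0007 0.0067] shift after turn [0.0039 0.0007 0.0068] n>= 0.2
```

drive_tool --pt "0 0 0 0.002 0 0.004 0.5" --pt "0 0 0 0 0 0 0.5" --pt "0 0 0 0 0 0 0.5"

```text
time: 7.27
tool_pos: [0.4769, -0.2615, 0.0066]
tcp_rot: [0.472, 3.105, -0.001]
wrist_force: [-0.5, 0.5, 0.0]
width: 0.498
grip_force: 0.0
```

drive_tool --pt "0 0 0 0.001 -0.001 0.003 0.5" --pt "0 0 0 0 0 0 0.5" --pt "0 0 0 0 0 0 0.1" --pt "0 0 0 0 0 0 0" --pt "0 0 0 0 0 0 0" --pt "0 0 0 0 0 0 0" --pt "0 0 0 0 0 0 0" --force 50

```text
time: 7.85
tool_pos: [0.4755, -0.2621, 0.0031]
tcp_rot: [0.473, 3.105, -0.0]
wrist_force: [-0.3, 0.8, 2.1]
width: 0.159
grip_force: 50.4
```

drive_tool --pt "0 0 0 0 0 -0.01 0" --pt "0 0 0 0 0 -0.03 0" --pt "0 0 0 0 0 -0.035 0" --pt "0 0 0 0 0 -0.035 0" --pt "0 0 0 0 0 -0.027 0" --pt "0 0 0 0 0 0 0" --pt "0 0 0 0 0 0 0"

```text
time: 8.43
tool_pos: [0.4767, -0.2628, 0.1427]
tcp_rot: [0.472, 3.101, -0.003]
wrist_force: [-0.2, 1.0, -1.3]
width: 0.152
grip_force: 50.1
```

```bash
python3 -c "
from h import *
e=np.array([np.cos(-.302),np.sin(-.302)])
off=np.array([.5443,-.2817])-[.4755,-.2615]
plan([*(np.array([.610,-.0075])-off),.14],-e)
S=read_camera('side');cv2.imwrite('pics/s3.png',cv2.resize(S['color'][210:350,220:420,::-1],None,fx=4,fy=4,interpolation=cv2.INTER_CUBIC))"
```

```text
t 8.43 pos [ 0.4767 -0.2628  0.1427] F [-0.2  1.  -1.3] w 0.152 grip 50.1
turn [-0.07  0.29 -0.01] shift now axes [0.0204 0.2822 0.0023] shift after turn [0.0204 0.2822 0.0027] n>= 6.8
```

View pics/s3.png

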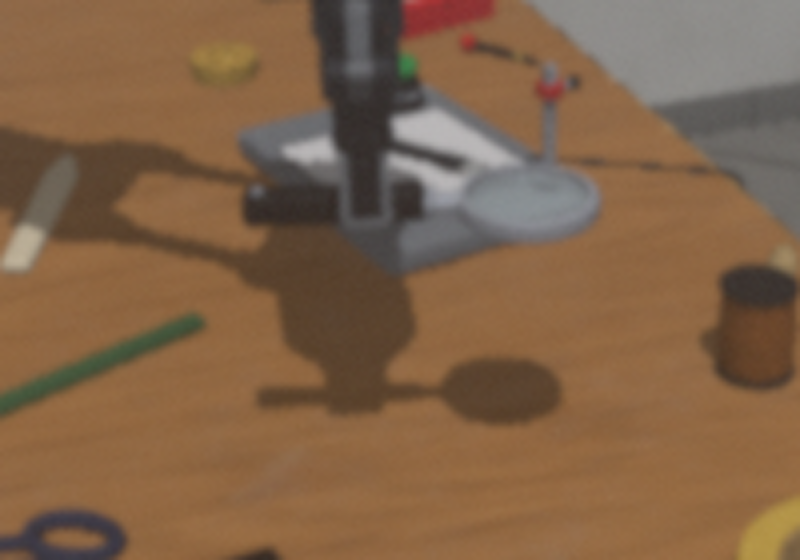

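The loupe is held level: handle at rows 185–222, ring centred at about (532,203). Next I carry it over in the high plane.

drive_tool --pt "0 0 0 0.001 0.02 0 0" --pt "0 0 0 0.002 0.03 0 0" --pt "0 0 0 0.003 0.035 0 0" --pt "0 0 0 0.003 0.035 0 0" --pt "0 0 0 0.003 0.035 0 0" --pt "0 0 0 0.003 0.035 0 0" --pt "0 0 0 0.003 0.035 0 0" --pt "0 0 0 0.0024 0.035 0 0"

```text
time: 9.15
tool_pos: [0.531, -0.0058, 0.1372]
tcp_rot: [-0.472, -3.101, 0.001]
wrist_force: [0.3, -0.2, -0.6]
width: 0.159
grip_force: 50.0
```

drive_tool --pt "0 0 0 0 0.022 0 0" --pt "0 0 0 0 0 0 0" --pt "0 0 0 0 0 0 0" --pt "0 0 0 0 0 0 0"

```text
time: 9.48
tool_pos: [0.538, 0.0131, 0.138]
tcp_rot: [-0.471, -3.102, 0.002]
wrist_force: [-0.5, 0.1, -0.7]
width: 0.156
grip_force: 50.0
```

```bash
python3 -c "
from h import *
e=np.array([np.cos(-.302),np.sin(-.302)])
off=np.array([.5443,-.2817])-[.4755,-.2615]
plan([*(np.array([.613,-.0075])-off),.081],-e)"
```

```text
t 9.48 pos [0.538  0.0131 0.138 ] F [-0.5  0.1 -0.7] w 0.156 grip 50.0
turn [-0.09 -0.2   0.03] shift now axes [-0.0062  0.0015  0.0569] shift after turn [-0.006   0.0014  0.057 ] n>= 1.4
```

drive_tool --pt "0 0 0 0 0 0.01 0" --pt "0 0 0 0 0 0.012 0" --pt "0 0 0 0 0 0.012 0" --pt "0 0 0 0 0 0.012 0" --pt "0 0 0 0 0 0.011 0" --pt "0 0 0 0 0 0 0" --pt "0 0 0 0 0 0 0" --pt "0 0 0 0 0 0 0"

```text
time: 10.15
tool_pos: [0.5398, 0.0133, 0.0828]
tcp_rot: [0.473, 3.106, -0.0]
wrist_force: [0.6, -0.1, -0.9]
width: 0.157
grip_force: 50.0
```

```bash
python3 - <<'E'
from h import *
e=np.array([np.cos(-.302),np.sin(-.302)])
off=np.array([.5443,-.2817])-[.4755,-.2615]
plan([*(np.array([.628,-.0075])-off),.081],-e)
for n,b in (("top",(290,190,370,260)),("side",(290,210,380,270))):
    p=read_camera(n);l,t,r,d=b
    s=status.read_state();L=s["tool_pos"]+[*off,.002]
    print(n,"expected lens",proj(p,L),"teeth",proj(p,[.628,-.0075,.026]))
    cv2.imwrite(f"pics/{n}4.png",cv2.resize(p["color"][t:d,l:r,::-1],None,fx=8,fy=8,interpolation=cv2.INTER_CUBIC))
E
```

```text
t 10.15 pos [0.5398 0.0133 0.0828] F [ 0.6 -0.1 -0.9] w 0.157 grip 50.0
turn [-0.    0.   -0.02] shift now axes [-0.0187  0.0052  0.0018] shift after turn [-0.0187  0.0052  0.0018] n>= 0.5
top expected lens [329.72471527 228.19043071] teeth [329.94057238 225.05805668]
side expected lens [331.93048589 230.47137415] teeth [339.4027496  251.58392464]
```

View pics/top4.png

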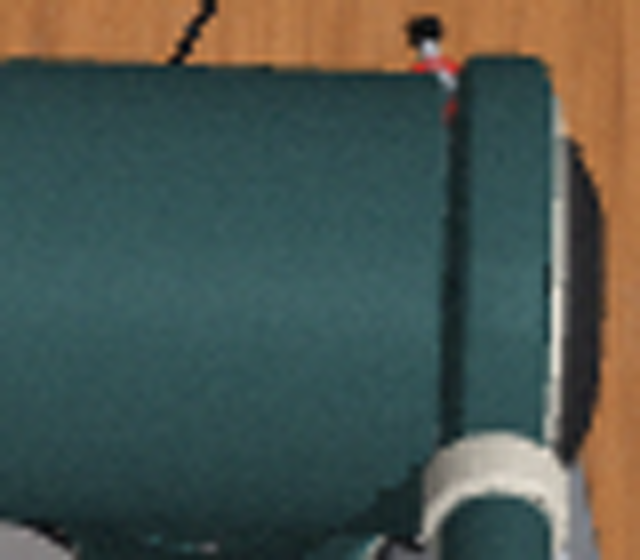

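View pics/side4.png

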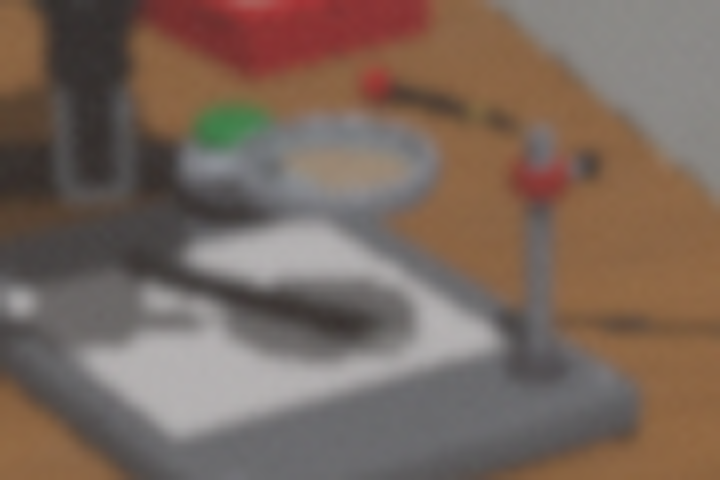

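The side crop (8x) shows the lens ellipse centred at (340,165), i.e. pixel (332.1,230.2). I predicted (331.9,230.5), so the kinematics agree. The collar centre at (541,179) gives z ≈ 84 mm. The top view is blocked by the arm. Sliding the last 19 mm in.

drive_tool --pt "0 0 0 -0.004 0.0013 0 0" --pt "0 0 0 -0.005 0.0013 0.0005 0" --pt "0 0 0 -0.005 0.0013 0.0005 0" --pt "0 0 0 -0.004 0.0013 0 0" --pt "0 0 0 0 0 0 0" --pt "0 0 0 0 0 0 0" --pt "0 0 0 0 0 0 0" --pt "0 0 0 0 0 0 0"

```text
time: 10.92
tool_pos: [0.558, 0.013, 0.0816]
tcp_rot: [-0.473, -3.105, 0.0]
wrist_force: [-0.2, -0.7, -0.6]
width: 0.161
grip_force: 50.0
```

```bash
cat > chk.py <<'E'
from h import *
e=np.array([np.cos(-.302),np.sin(-.302)])
off=np.array([.5443,-.2817])-[.4755,-.2615]
z=[];
for i in range(6):
    p=read_camera("side");s=status.read_state();z.append(s["tool_pos"])
print(np.round(z,4),np.mean(z,0));
plan([*(np.array([.6278,-.0073])-off),.082],-e)
print("expected lens",proj(p,np.mean(z,0)+[*off,.002]),"target",proj(p,[.6278,-.0073,.084]))
cv2.imwrite("pics/side5.png",cv2.resize(p["color"][210:270,290:380,::-1],None,fx=8,fy=8,interpolation=cv2.INTER_CUBIC))
E
python3 chk.py
```

```text
[[0.5581 0.013  0.0817]
 [0.5581 0.013  0.0817]
 [0.5581 0.013  0.0818]
 [0.5582 0.013  0.0818]
 [0.5582 0.013  0.0818]
 [0.5583 0.013  0.0819]] [0.55816321 0.01297526 0.08177941]
t 11.22 pos [0.5583 0.013  0.0819] F [ 0.2 -1.  -1.1] w 0.155 grip 50.0
turn [-0.    0.   -0.01] shift now axes [-0.0007  0.0002 -0.0001] shift after turn [-0.0007  0.0002 -0.0001] n>= 0.0
expected lens [338.79466404 230.17363735] target [339.1252204  230.05084852]
```

View pics/side5.png

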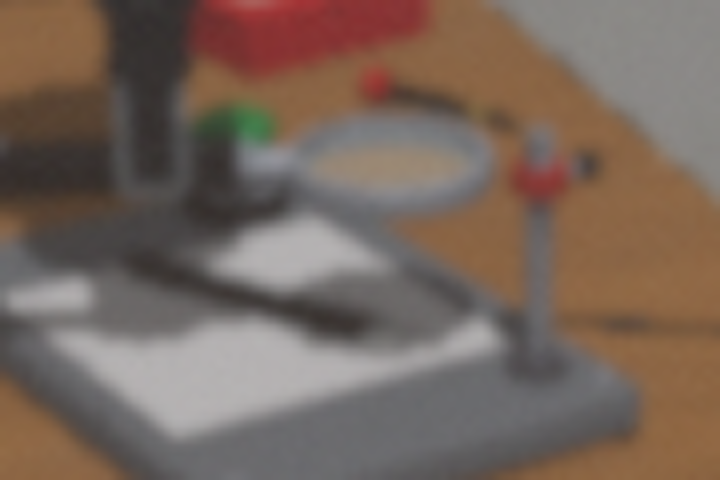

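The side view shows the ring centred at about (396,162), i.e. pixel (339.1,229.8), against a target of (339.1,230.1). It is clear of the collar at (541,178) and level, and the iron has not moved. Handing in.

```bash
python3 -c "
from h import *
print(workorder.finish_job())"
```

```text
the job is handed in; nothing more can be done
None
```

I pressed the timer plunger to its stop (13.6 N) and released it. The job was handed in at about 11 s with the lens held level above the teeth at collar height (about 84 mm), touching nothing; the final position was checked in the side view only, because the arm blocked the top camera.

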